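# Run the loose weights into one tray corner over the empty dish

## Task

One of the two white dishes already holds a tin: pick up the green tray, bring any one of its corners over the other, empty dish, and tilt it so that all four loose brass weights slide together into that low corner in one close cluster, none trailing off along a wall. Finish while holding the tray still and tilted like that in the gripper, all of it at least 5 cm above the bench. Put nothing down, and leave the tin, spatula and cutting ring where they are.

Things in the scene. Friction and masses are not known exactly. Their poses are not given: they have to be found in the camera images.
- tray: Green open tray, 200 (its x) x 140 (its y) x 40 mm high, walls and floor 6 mm, about 0.25 kg, with a rigid black handle bar bridging it lengthwise above its middle. Origin: centre of its underside; z up. The weights in it slide easily: about 10 degrees of tilt starts one on the open floor; 25 to 35 degrees towards a corner runs them in along the walls. If they jam in a row, rock it.
- handle (a point): Centre of the tray's handle bar, 100 mm above the tray's underside. The bar is 200 mm long along the tray's x, 12 mm thick (tray's y: grip across it) and 22 mm tall (from 89 to 111 mm above the underside); its ends stand on 8 x 24 mm uprights on the tray's short walls. Grip with 60 N or more.
- corner_a (a point): Inner floor corner of the tray on its +x, +y side: at (+94, +64, +6) mm from the tray's origin in the tray's axes; the outer bottom edge of the tray is 6 mm farther out each way and 6 mm below.
- corner_b (a point): Inner floor corner of the tray on its -x, +y side: at (-94, +64, +6) mm from the tray's origin in the tray's axes; the outer bottom edge of the tray is 6 mm farther out each way and 6 mm below.
- corner_c (a point): Inner floor corner of the tray on its -x, -y side: at (-94, -64, +6) mm from the tray's origin in the tray's axes; the outer bottom edge of the tray is 6 mm farther out each way and 6 mm below.
- corner_d (a point): Inner floor corner of the tray on its +x, -y side: at (+94, -64, +6) mm from the tray's origin in the tray's axes; the outer bottom edge of the tray is 6 mm farther out each way and 6 mm below.
- weight1: Loose slotted brass disc weight, 24 mm diameter, 10 mm thick, about 38 g, lying flat on the tray's floor. Origin: centre of its underside.
- weight2: Loose slotted brass disc weight, 24 mm diameter, 10 mm thick, about 38 g, lying flat on the tray's floor. Origin: centre of its underside.
- weight3: Loose slotted brass disc weight, 24 mm diameter, 10 mm thick, about 38 g, lying flat on the tray's floor. Origin: centre of its underside.
- weight4: Loose slotted brass disc weight, 24 mm diameter, 10 mm thick, about 38 g, lying flat on the tray's floor. Origin: centre of its underside.
- dish_empty: White round ceramic dish, rim 114 mm across, 28 mm high, fixed on the bench to the left or right of the tray; the empty one of two identical dishes. Origin: centre of its underside, on the bench.
- dish_full: The other white dish, identical and fixed (114 mm across, 28 mm high), on the other flank of the tray; it already holds the sample tin. Origin: centre of its underside.
- tin: Bystander: closed aluminium sample tin, 42 mm diameter, 40 mm high, standing in the other dish. Origin: centre of its underside.
- trimmer: Bystander: trimming spatula with a wooden handle, 200 mm long, lying on the bench beyond the tray. Origin at its underside, within its length; it lies along its own x.
- cutter: Bystander: steel cutting ring, 68 mm outside diameter, 20 mm high, on the bench beyond the tray. Origin: centre of its underside.

How it is judged:
By the outcome, as a careful person would: the job done as asked, in the order asked, and still so for the second after the job is handed in, while the arm keeps its last pose, push and grip.
It also fails if it takes over 61 s, if anything falls off the work surface, if the arm or the gripper's body presses on something with over 40 N, if the wrist force passes 120 N, or if a joint passes its speed limit or range.

## Robot

A 6-joint arm with a two-finger parallel gripper is mounted at the origin on the work surface. World frame = base frame: x ahead of the robot, y to its left, z up, the work surface at z = 0. Lengths are in m, angles in rad, forces in N, time in s.
With the tool pointing down it reaches from about 0.425 to 0.925 m from the base axis. Payload 12.5 kg.
Tool frame: the origin (TCP) lies midway between the tips of the shut fingers; the grasp point (between the pads) lies 19 mm behind it; z points along the fingers, y is the line along which they close (so a half turn about z gives the same grasp; the last joint's range is limited). The gripper opens to 85 mm and grips with 20 to 120 N. Pads are 22 mm wide; open, the fingers measure 114 mm over their backs; the gripper's body (76 mm by 85 mm) begins 54 mm behind the grasp point. The pads swing forward as they close: fully open they stand 13 mm farther back than shut.
Start: joints at [1.164, 0.491, 1.559, -0, 1.092, -0.106], TCP at [0.185, 0.597, 0.198] pointing down, gripper open.
Joint ranges: [-3.1, 3.1], [-0.84, 2.19], [0.05, 2.79], [-1.13, 4.28], [0.06, 2.93], [-2.69, 2.69]. Speed limits (rad/s): [2.22, 2.22, 2.79, 3.14, 3.14, 3.14].

## Interface

Orientations are given as a rotation vector (axis times angle).
In Python, from station import monitor, eyes, job_done gives the robot as it stands. The module is installed in compiled form; this text tells all that it offers.
- The arm moves only by the shell command python3 -m jog 'ROWS' [FORCE]. ROWS is JSON, a list of rows, each an object with "angular": the turn, a rotation vector about the world's x, y, z in units of 5 degrees (1.0 is 5 degrees), a list of three; "dp": the shift along the world's x, y, z in units of 25 mm (1.0 is 25 mm), a list of three; "claw": the finger opening in mm, from 0 to 85.4. A call has 1 to 12 rows; each row is the pose to reach, as a shift and turn from the pose commanded when the call began; what a row does not reach only later rows make up. A row lasts 1/10 s, in which the tool goes at most 50 mm and 8.59 degrees, less where a joint would pass 70% of its speed; a pose out of reach is approached as far as the arm can. A call with a gripper value outside its range is refused whole. The fingers move at their own pace and stop on an object; FORCE is the grip in N (left out, the last holds). Time passes only in rows, so rows that repeat a pose let the fingers close. It gives the time, the measured TCP pose, the force, the opening and the grip force at its end, in the units of the state.
- monitor.get_obs(): the state, without advancing time (a new reading comes with each control period).
- eyes.snapshot(name): name is "side" or "top" or "wrist"; returns a dict with "frame" (480x640x3 uint8, red, green, blue), "depth" (480x640 float32, m along the optical axis (not along the pixel's ray), 0 where there is no reading), "fov_y" (degrees; the focal length in pixels is half the picture's height over the tangent of half this angle, whatever the lens; pixels are square), "cx", "cy" (the principal point, pixels), "view" (4x4, takes a point from world to camera coordinates). Camera axes: x right, y up, looking along -z (the intrinsics and any distortion apply to the point x, -y, -z); pixel columns grow to the right and rows downward; lengths in m; the calibration is good to about 2 mm. A picture is of the moment at which its call begins.
- job_done(): hands the job in; it is judged then, once.
The state is a dict: "clock": time; "joint_pos": joint angles; "qd": joint speeds; "joint_torque": joint torques, N m; "tcp_pos": TCP position; "tcp_rot": TCP orientation; "contact_force": force on the tool from outside, world axes, zero at the start; "ft_torque": the same for the moment, N m; "grip_width": finger opening in m; "gripper_force": force on a finger pad.
Only numpy, scipy, OpenCV 4.12 (cv2) and the standard library are available. Lean on these libraries where they do the work, as an engineer would, in place of code of your own. Each camera call takes 0.05 s, during which the arm holds its last target. There are 200 camera calls.

## Working session

There is one attempt and no reset: what is moved stays moved. The work goes in short steps, Python scripts to look and compute and a shell command to move; the robot and the scene stay as the last step left them, time stands still between calls to the robot, and variables do not carry over. Pictures are saved under pics/ and viewed, at most 10 in all, crops included, and the job is handed in when it is done.

```bash
mkdir -p pics; cat > h.py <<'E'
import numpy as np, cv2
from station import monitor, eyes, job_done
def snap(n,fn=None):
    s=eyes.snapshot(n)
    if fn: cv2.imwrite('pics/'+fn,s['frame'][:,:,::-1])
    np.savez('last_'+n,**s)
    return s
def cloud(s):
    f=240/np.tan(np.radians(float(s['fov_y']))/2); d=s['depth']
    v,u=np.mgrid[:480,:640]
    c=np.stack([(u-s['cx'])/f*d,-(v-s['cy'])/f*d,-d,np.ones_like(d)],-1)
    return (c@np.linalg.inv(s['view']).T)[...,:3]
E
python3 - <<'E'
from h import *
s=snap('top','top1.png'); print(s['view'],s['fov_y'],s['cx'],s['cy'],s.keys())
o=monitor.get_obs(); print(o)
E
```

```text
[[-0.01572196 -0.99980747 -0.01174077  0.00923143]
 [ 0.98554664 -0.01747641  0.16850041 -0.60075266]
 [-0.16867316 -0.00892192  0.98563166 -1.25228   ]
 [ 0.          0.          0.          1.        ]] 44.70032362667816 326.43599102708924 250.46768174041878 dict_keys(['frame', 'depth', 'fov_y', 'cx', 'cy', 'view'])
{'clock': 0.05, 'joint_pos': array([ 1.16442580e+00,  4.91565468e-01,  1.55944611e+00, -6.12365815e-06,
        1.09172150e+00, -1.05600364e-01]), 'qd': array([ 0.00055243, -0.00043301, -0.00198638, -0.00059047,  0.00052189,
       -0.00220697]), 'joint_torque': array([ 1.03165599e-03, -6.20064211e+01, -2.62341678e+01, -1.30811522e-04,
        2.85919356e-03,  8.18098272e-06]), 'tcp_pos': array([0.18503359, 0.59670191, 0.19702525]), 'tcp_rot': array([-4.70622956e-01, -3.10585483e+00,  1.73500570e-03]), 'contact_force': array([-0.97837147, -0.41882616, -0.96155925]), 'ft_torque': array([-0.00237196, -0.00476692,  0.01153925]), 'gripper_force': 0.0, 'grip_width': 0.08548423925725787}
```

View pics/top1.png

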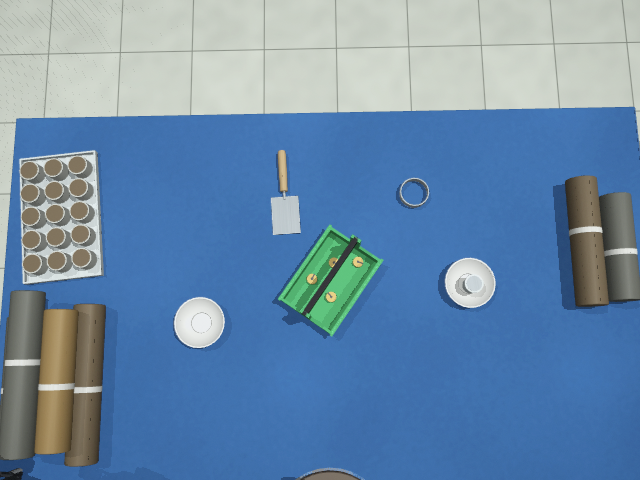

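The empty dish is on the left, around (199,322), and the dish with the tin is at (470,283). The tray is centred near (330,280), with its handle running from (306,316) to (356,240).

```bash
python3 - <<'E'
from h import *
s=np.load('last_top.npz'); P=cloud(s); I=s['frame'].astype(int)
def box(a,b,c,d):
    m=np.zeros((480,640),bool); m[b:d,a:c]=1; return m
z=P[...,2]
m=box(290,225,370,330)&(z>.085)&(z<.125)&(I.sum(-1)<150)
p=P[m]; r=cv2.minAreaRect((p[:,:2]*1000).astype(np.float32)); print('bar',m.sum(),r,cv2.boxPoints(r),np.median(z[m]))
g=box(260,210,400,350)&(I[...,1]>I[...,0]+50)&(I[...,1]>I[...,2]+30)&(z>.034)&(z<.046)
r=cv2.minAreaRect((P[g][:,:2]*1000).astype(np.float32)); print('tray rim',g.sum(),r,np.median(z[g]))
for n,b in (('L',(165,290,235,355)),('R',(440,250,505,315))):
    m=box(*b)&(z>.023)&(z<.032)
    print(n,cv2.minEnclosingCircle((P[m][:,:2]*1000).astype(np.float32)),np.median(z[m]))
m=box(200,360,300,460); print('bench z',np.median(z[m]))
E
```

```text
bar 59 ((534.6326904296875, -6.405158996582031), (17.237449645996094, 192.42266845703125), 52.97136688232422) [[452.63354   44.65403 ]
 [606.2512   -71.2256  ]
 [616.63184  -57.464348]
 [463.01416   58.415283]] 0.1104622809636393
tray rim 977 ((537.4647216796875, -8.305229187011719), (145.83326721191406, 205.3109130859375), 54.734283447265625) 0.04088155453178244
L ((448.24322509765625, 286.7665100097656), 56.94960403442383) 0.026929818799894756
R ((527.2205200195312, -321.89373779296875), 56.99288558959961) 0.026992441440953918
bench z 0.0010573302550986874
```

```bash
R='{"angular":[0,0,-1.8],"dp":[7,-12,0.4],"claw":85}'
python3 -m jog '[{"angular":[0,0,-1.8],"dp":[7,-12,0.4],"claw":85},{"angular":[0,0,-1.8],"dp":[7,-12,0.4],"claw":85},{"angular":[0,0,-1.8],"dp":[7,-12,0.4],"claw":85},{"angular":[0,0,-1.8],"dp":[7,-12,0.4],"claw":85},{"angular":[0,0,-1.8],"dp":[7,-12,0.4],"claw":85},{"angular":[0,0,-1.8],"dp":[7,-12,0.4],"claw":85},{"angular":[0,0,-1.8],"dp":[7,-12,0.4],"claw":85},{"angular":[0,0,-1.8],"dp":[7,-12,0.4],"claw":85},{"angular":[0,0,-1.8],"dp":[7,-12,0.4],"claw":85},{"angular":[0,0,-1.8],"dp":[7,-12,0.4],"claw":85}]'
python3 -m jog '[{"angular":[0,0,-1.9],"dp":[7,-12.2,0.4],"claw":85},{"angular":[0,0,-1.9],"dp":[7,-12.2,0.4],"claw":85},{"angular":[0,0,-1.9],"dp":[7,-12.2,0.4],"claw":85},{"angular":[0,0,-1.9],"dp":[7,-12.2,0.4],"claw":85},{"angular":[0,0,-1.9],"dp":[7,-12.2,0.4],"claw":85},{"angular":[0,0,-1.9],"dp":[7,-12.2,0.4],"claw":85},{"angular":[0,0,-1.9],"dp":[7,-12.2,0.4],"claw":85},{"angular":[0,0,-1.9],"dp":[7,-12.2,0.4],"claw":85},{"angular":[0,0,-1.9],"dp":[7,-12.2,0.4],"claw":85},{"angular":[0,0,-1.9],"dp":[7,-12.2,0.4],"claw":85}]'
python3 - <<'E'
from h import *
from scipy.spatial.transform import Rotation as R
o=monitor.get_obs(); y=R.from_rotvec(o['tcp_rot']).as_matrix()[:,1]
print(o['tcp_pos'],np.degrees(np.arctan2(y[1],y[0])),o['joint_pos'])
s=snap('wrist','w1.png'); P=cloud(s); z=P[...,2]; I=s['frame'].astype(int)
m=(z>.1)&(z<.118)&(I.sum(-1)<150)
p=P[m]; r=cv2.minAreaRect((p[:,:2]*1000).astype(np.float32)); print(m.sum(),r,np.median(z[m]) if m.any() else 0)
E
```

```text
clock: 1.05
tcp_pos: [0.3598, 0.2975, 0.2075]
tcp_rot: [-0.712, -3.059, 0.0]
contact_force: [-0.2, 0.5, -0.6]
grip_width: 0.085
gripper_force: 0.0
clock: 2.05
tcp_pos: [0.5346, -0.0063, 0.2173]
tcp_rot: [-0.961, -2.99, -0.0]
contact_force: [-0.3, 0.5, 0.2]
grip_width: 0.0851
gripper_force: 0.0
[ 0.53461859 -0.00631536  0.21734661] 54.37329844308234 [-1.35546304e-01  3.41952979e-01  1.75379761e+00  3.45608579e-04
  1.04673843e+00 -1.08471239e+00]
4047 ((539.3969116210938, -11.1473388671875), (22.211692810058594, 191.4351043701172), 54.7896614074707) 0.11082945170817765
```

View pics/w1.png

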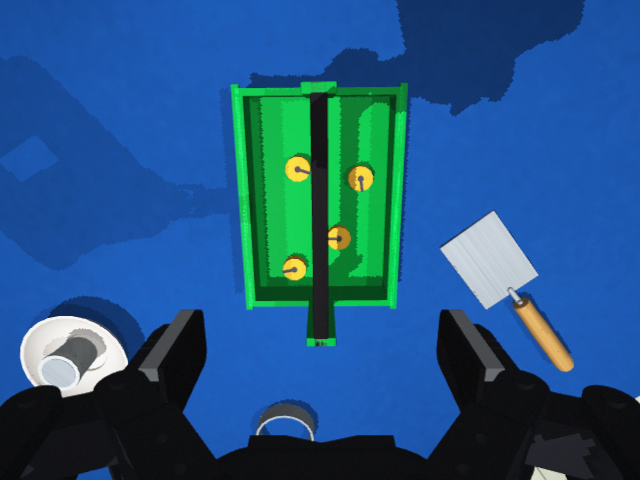

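The wrist view shows the bar centred at column 319, between fingers that are symmetric about column 321. The four weights lie loose on the tray floor. I'll descend, grip and lift.

```bash
python3 -m jog '[{"angular":[0,0,0],"dp":[0.1,-0.1,-1],"claw":85},{"angular":[0,0,0],"dp":[0.1,-0.1,-2],"claw":85},{"angular":[0,0,0],"dp":[0.1,-0.1,-3],"claw":85},{"angular":[0,0,0],"dp":[0.1,-0.1,-4],"claw":85},{"angular":[0,0,0],"dp":[0.1,-0.1,-5],"claw":85},{"angular":[0,0,0],"dp":[0.1,-0.1,-5.4],"claw":85},{"angular":[0,0,0],"dp":[0.1,-0.1,-5.4],"claw":85}]' 110
python3 -m jog '[{"angular":[0,0,0],"dp":[0,0,0],"claw":0},{"angular":[0,0,0],"dp":[0,0,0],"claw":0},{"angular":[0,0,0],"dp":[0,0,0],"claw":0},{"angular":[0,0,0],"dp":[0,0,0],"claw":0},{"angular":[0,0,0],"dp":[0,0,0],"claw":0},{"angular":[0,0,0],"dp":[0,0,0],"claw":0},{"angular":[0,0,0],"dp":[0,0,0],"claw":0},{"angular":[0,0,0],"dp":[0,0,0],"claw":0},{"angular":[0,0,0],"dp":[0,0,0],"claw":0},{"angular":[0,0,0],"dp":[0,0,0],"claw":0}]' 110
```

```text
clock: 2.8
tcp_pos: [0.537, -0.0094, 0.0819]
tcp_rot: [-0.961, -2.989, 0.0]
contact_force: [-0.7, 0.4, 0.4]
grip_width: 0.085
gripper_force: 0.0
clock: 3.8
tcp_pos: [0.5377, -0.0106, 0.0826]
tcp_rot: [-0.964, -2.99, -0.0]
contact_force: [0.3, -1.0, 0.3]
grip_width: 0.0001
gripper_force: 0.0
```

The fingers shut on nothing, so I'll look.

```bash
python3 - <<'E'
from h import *
a=snap('side')['frame']; b=snap('wrist')['frame']
cv2.imwrite('pics/m1.png',np.hstack([cv2.resize(x,(400,300)) for x in (a,b)])[:,:,::-1])
E
```

```text
(no output)
```

View pics/m1.png

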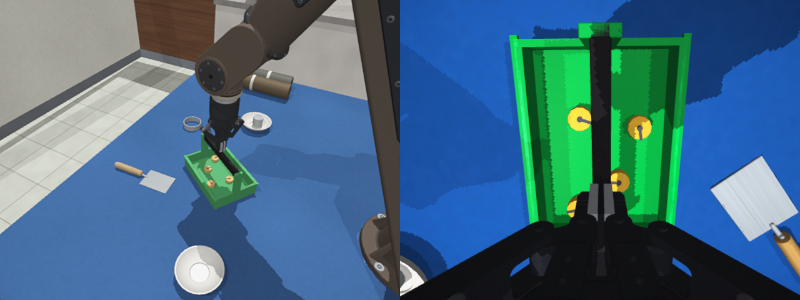

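```bash
python3 - <<'E'
from h import *
a=np.load('last_side.npz')['frame'][170:350,270:430]; b=np.load('last_wrist.npz')['frame'][220:460,220:420]
cv2.imwrite('pics/m2.png',np.hstack([cv2.resize(a,(400,450),interpolation=2),cv2.resize(b,(375,450),interpolation=2)])[:,:,::-1])
E
```

```text
(no output)
```

View pics/m2.png

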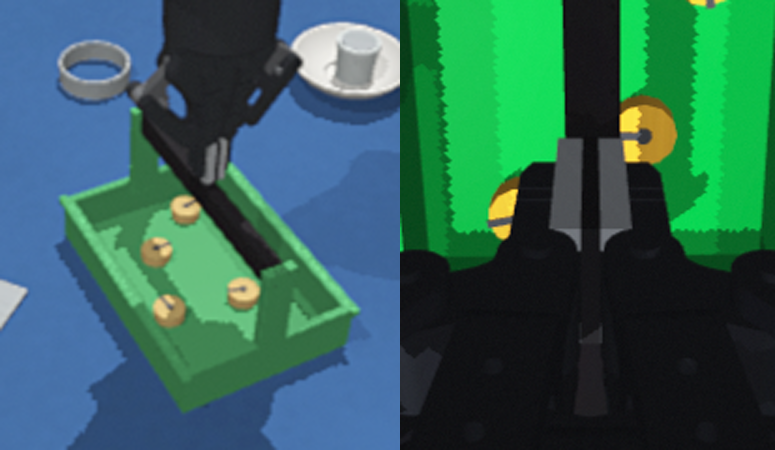

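```bash
python3 - <<'E'
from h import *
from scipy.spatial.transform import Rotation as R
for n in('side','wrist'):
    s=np.load(f'last_{n}.npz'); P=cloud(s); I=s['frame'].astype(int); z=P[...,2]
    o=monitor.get_obs(); M=R.from_rotvec(o['tcp_rot']).as_matrix(); t=o['tcp_pos']
    if n=='side': print(t,o['grip_width'],o['gripper_force'])
    Q=(P-t)@M*1000  # tool frame
    dark=I.sum(-1)<150
    m=dark&(np.abs(z-.1)<.013)&(np.abs(Q[...,0])<105)&(np.abs(Q[...,1])<40)&(np.abs(Q[...,0])>20)
    q=Q[m]; print(n,'bar tool frame y',np.percentile(q[:,1],[2,50,98]),'x',np.percentile(q[:,0],[1,99]),'z',np.percentile(q[:,2],[2,50,98]))
    gray=(np.ptp(I,axis=-1)<25)&(I.sum(-1)>220)&(np.abs(Q[...,0])<20)&(np.abs(Q[...,1])<30)&(np.abs(Q[...,2])<60)
    q=Q[gray]; print('pads',gray.sum(),q.min(0),q.max(0))
    if n=='side':
        for v in range(228,252,2): print(v,[tuple(Q[v,u].round().astype(int)) for u in range(350,368,3)])
E
```

```text
[ 0.53766252 -0.01052692  0.08262   ] -6.735594156162368e-05 0.0
side bar tool frame y [-3.21509035  5.88384465  7.81801301] x [-86.81544612  91.68380114] z [-28.84334648 -22.51953136  -6.77155292]
pads 80 [  1.98746974  -6.3702987  -59.16928535] [ 13.5969369    7.65350954 -25.72662261]
228 [(np.int64(7), np.int64(12), np.int64(-68)), (np.int64(12), np.int64(9), np.int64(-72)), (np.int64(10), np.int64(2), np.int64(-67)), (np.int64(12), np.int64(-3), np.int64(-67)), (np.int64(8), np.int64(-12), np.int64(-61)), (np.int64(-131), np.int64(-113), np.int64(83))]
230 [(np.int64(7), np.int64(12), np.int64(-64)), (np.int64(8), np.int64(6), np.int64(-62)), (np.int64(11), np.int64(2), np.int64(-64)), (np.int64(10), np.int64(-5), np.int64(-60)), (np.int64(7), np.int64(-13), np.int64(-54)), (np.int64(-126), np.int64(-110), np.int64(84))]
232 [(np.int64(7), np.int64(12), np.int64(-59)), (np.int64(9), np.int64(6), np.int64(-59)), (np.int64(12), np.int64(2), np.int64(-59)), (np.int64(12), np.int64(-4), np.int64(-57)), (np.int64(7), np.int64(-13), np.int64(-50)), (np.int64(-119), np.int64(-106), np.i
[... 1998 characters left out ...]
t64(5), np.int64(-22)), (np.int64(18), np.int64(4), np.int64(-27)), (np.int64(19), np.int64(-2), np.int64(-26)), (np.int64(-60), np.int64(-62), np.int64(65)), (np.int64(-52), np.int64(-64), np.int64(58))]
250 [(np.int64(2), np.int64(6), np.int64(-10)), (np.int64(12), np.int64(5), np.int64(-18)), (np.int64(21), np.int64(5), np.int64(-26)), (np.int64(28), np.int64(3), np.int64(-30)), (np.int64(27), np.int64(-4), np.int64(-27)), (np.int64(-50), np.int64(-63), np.int64(62))]
wrist bar tool frame y [-5.61106895  0.17261991  5.98517237] x [-65.62111164  95.52499875] z [-29.59772226 -28.29116276 -23.90097852]
pads 756 [  9.7332203   -6.18940129 -59.97097144] [ 11.72244849   6.92594863 -35.80692975]
```

The side and wrist depths agree that the shut fingertips end about 36 mm short of the reported TCP, just above the bar, which is centred between them (y within ±6). I'll open, go 35 mm deeper and close.

```bash
python3 -m jog '[{"angular":[0,0,0],"dp":[0,0,0],"claw":70},{"angular":[0,0,0],"dp":[0,0,0],"claw":70},{"angular":[0,0,0],"dp":[0,0,0],"claw":70},{"angular":[0,0,0],"dp":[0,0,0],"claw":70},{"angular":[0,0,0],"dp":[0,0,0],"claw":70},{"angular":[0,0,0],"dp":[0,0,0],"claw":70},{"angular":[0,0,0],"dp":[0,0,-0.4],"claw":70},{"angular":[0,0,0],"dp":[0,0,-0.8],"claw":70},{"angular":[0,0,0],"dp":[0,0,-1.1],"claw":70},{"angular":[0,0,0],"dp":[0,0,-1.4],"claw":70},{"angular":[0,0,0],"dp":[0,0,-1.4],"claw":70}]' 110
python3 - <<'E'
from h import *
from scipy.spatial.transform import Rotation as R
s=snap('side','s2.png'); P=cloud(s); I=s['frame'].astype(int)
o=monitor.get_obs(); M=R.from_rotvec(o['tcp_rot']).as_matrix(); t=o['tcp_pos']; Q=(P-t)@M*1000
d=(np.ptp(I,axis=-1)<30)&(np.abs(Q[...,0])<20)&(np.abs(Q[...,1])<70)&(np.abs(Q[...,1])>12)&(P[...,2]>.05)
q=Q[d]; print('finger lowest tool z',np.percentile(q[:,2],[95,98,100]))
b=(np.ptp(I,axis=-1)<30)&(np.abs(Q[...,0])<40)&(np.abs(Q[...,1])<12)&(P[...,2]>.12)
print('middle lowest world z',np.percentile(P[b][:,2],[0,2,5,20]) if b.any() else None)
cv2.imwrite('pics/m3.png',cv2.resize(s['frame'][150:350,250:450],(600,600),interpolation=2)[:,:,::-1])
E
```

```text
clock: 5.0
tcp_pos: [0.5371, -0.0105, 0.0463]
tcp_rot: [-0.963, -2.988, 0.0]
contact_force: [-0.4, 0.1, 0.0]
grip_width: 0.07
gripper_force: 0.0
finger lowest tool z [-62.36636732 -51.57067994 -41.84045515]
middle lowest world z [0.15287563 0.15664928 0.16174679 0.18446479]
```

View pics/m3.png

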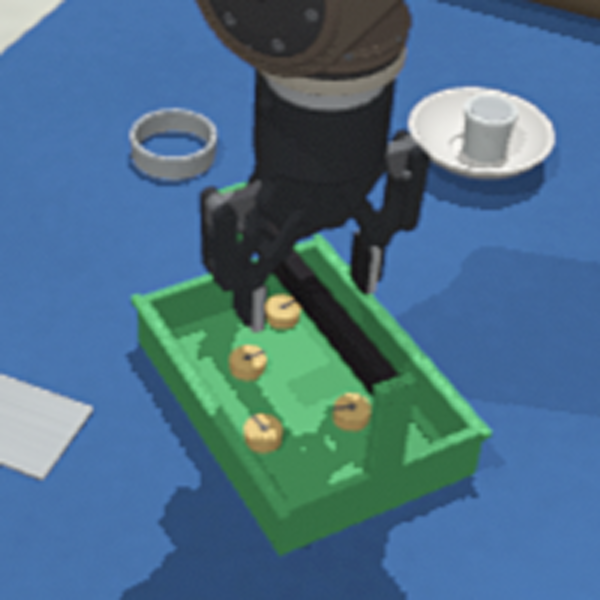

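The open fingers now straddle the bar, with the tips at (257,325) and (370,290). There is about 4 cm of clearance between bar and gripper body. Next I close and lift slowly.

```bash
python3 -m jog '[{"angular":[0,0,0],"dp":[0,0,0],"claw":5},{"angular":[0,0,0],"dp":[0,0,0],"claw":5},{"angular":[0,0,0],"dp":[0,0,0],"claw":5},{"angular":[0,0,0],"dp":[0,0,0],"claw":5},{"angular":[0,0,0],"dp":[0,0,0],"claw":5},{"angular":[0,0,0],"dp":[0,0,0],"claw":5},{"angular":[0,0,0],"dp":[0,0,0],"claw":5},{"angular":[0,0,0],"dp":[0,0,0],"claw":5},{"angular":[0,0,0],"dp":[0,0,0],"claw":5},{"angular":[0,0,0],"dp":[0,0,0],"claw":5}]' 110
python3 - <<'E'
from h import *
print(monitor.get_obs()['joint_pos'])
E
```

```text
clock: 6.05
tcp_pos: [0.5379, -0.0105, 0.0481]
tcp_rot: [0.963, 2.989, 0.0]
contact_force: [-1.4, 1.0, 5.5]
grip_width: 0.0103
gripper_force: 107.8
[-1.42424253e-01  5.73333485e-01  1.91552949e+00  8.18262051e-05
  6.51907345e-01 -1.08975248e+00]
```

```bash
python3 -m jog '[{"angular":[0,0,0],"dp":[0,0,0.3],"claw":5},{"angular":[0,0,0],"dp":[0,0,0.8],"claw":5},{"angular":[0,0,0],"dp":[0,0,1.5],"claw":5},{"angular":[0,0,0],"dp":[0,0,2.2],"claw":5},{"angular":[0,0,0],"dp":[0,0,3],"claw":5},{"angular":[0,0,0],"dp":[0,0,3.8],"claw":5},{"angular":[0,0,0],"dp":[0,0,4.6],"claw":5},{"angular":[0,0,0],"dp":[0,0,5.3],"claw":5},{"angular":[0,0,0],"dp":[0,0,5.8],"claw":5},{"angular":[0,0,0],"dp":[0,0,6],"claw":5},{"angular":[0,0,0],"dp":[0,0,6],"claw":5}]' 110
cat > fit.py <<'E'
from h import *
from scipy.spatial.transform import Rotation as R
def fit(names=('top','side','wrist'),fn=None):
    "tray pose in tool frame (rough): rim plane from green pixels; returns rim rect"
    o=monitor.get_obs(); M=R.from_rotvec(o['tcp_rot']).as_matrix(); t=o['tcp_pos']
    print('tcp',t.round(4),'w',o['grip_width'],'F',o['contact_force'].round(1))
    for n in names:
        s=snap(n); P=cloud(s); I=s['frame'].astype(int); Q=(P-t)@M*1000
        g=(I[...,1]>I[...,0]+40)&(I[...,1]>I[...,2]+25)
        q=Q[g]; q=q[(np.abs(q[:,0])<140)&(np.abs(q[:,1])<120)]
        k=np.abs(q[:,2]-8)<6   # rim expected at tool z = 48-40
        if k.sum()>30:
            c=q[k]; r=cv2.minAreaRect(c[:,:2].astype(np.float32)); A=np.c_[c[:,:2],np.ones(len(c))]
            print(n,k.sum(),'rim',r,'plane',np.linalg.lstsq(A,c[:,2],rcond=None)[0].round(3))
            print('   all z range',np.percentile(q[:,2],[1,99]))
E
python3 -c "
from fit import *
fit()
print(monitor.get_obs()['joint_pos'])"
```

```text
clock: 7.15
tcp_pos: [0.5377, -0.0105, 0.1981]
tcp_rot: [0.964, 2.989, 0.0]
contact_force: [-0.5, -0.1, -4.8]
grip_width: 0.0104
gripper_force: 107.4
tcp [ 0.5377 -0.0105  0.1981] w 0.010352025686376078 F [-0.5 -0.1 -4.8]
top 195 rim ((0.9425201416015625, 0.8016510009765625), (146.00416564941406, 204.86961364746094), 89.62320709228516) plane [-0.011  0.007  6.729]
   all z range [-304.49553926   45.26823634]
side 1395 rim ((2.6093673706054688, 0.305206298828125), (147.00213623046875, 205.81346130371094), 89.99724578857422) plane [-0.0000e+00  2.0000e-03  1.0182e+01]
   all z range [-60.20621409  47.43380444]
wrist 17884 rim ((2.9214935302734375, 0.22927093505859375), (146.92803955078125, 203.2908172607422), 89.76464080810547) plane [-3.000e-03  2.000e-03  9.581e+00]
   all z range [-62.55177737  44.60861835]
[-1.42522970e-01  3.68214394e-01  1.77366058e+00  7.41605569e-05
  1.00113418e+00 -1.08964711e+00]
```

```bash
cat > plan.py <<'E'
from fit import *
import sys
def plan(yaw,tilt,az_tray=-135,low=.09,corner=(-94,-64,6),dish=(.448,.287)):
    "yaw: turn about z from the level pose (deg); tilt deg; az_tray: tilt direction in tray frame"
    o=monitor.get_obs(); M=R.from_rotvec(o['tcp_rot']).as_matrix(); t=o['tcp_pos']
    M0=R.from_euler('z',yaw,degrees=True).as_matrix()@L
    d=(M0@np.array([-np.cos(np.radians(az_tray)),np.sin(np.radians(az_tray)),0])); a=np.cross([0,0,1],d)
    M1=R.from_rotvec(a*np.radians(tilt)).as_matrix()@M0
    T=lambda p:np.array([2-p[0],p[1],49-p[2]])/1000
    off=M1@T(corner); outer=M1@T((corner[0]*100/94,corner[1]*70/64,0))
    tcp=np.array([dish[0]-off[0],dish[1]-off[1],low-outer[2]])
    print('yaw',yaw,'tilt',tilt,'tcp',tcp.round(3),'dp',((tcp-t)/.025).round(2),'ang',(np.degrees(R.from_matrix(M1@M.T).as_rotvec())/5).round(2))
L=R.from_rotvec([.964,2.989,0]).as_matrix()
E
python3 -c "
from plan import *
plan(32,0,low=.15);plan(32,30)"
```

```text
yaw 32 tilt 0 tcp [0.548 0.345 0.199] dp [ 0.43 14.2   0.09] ang [ 0.   -0.03  6.4 ]
yaw 32 tilt 30 tcp [0.52  0.32  0.193] dp [-0.68 13.23 -0.14] ang [ 2.59 -5.52  6.24]
```

```bash
python3 -m jog '[{"angular":[0,0,0.2],"dp":[0,0.4,0],"claw":5},{"angular":[0,0,0.6],"dp":[0,1.2,0],"claw":5},{"angular":[0,0,1],"dp":[0.1,2.2,0],"claw":5},{"angular":[0,0,1.5],"dp":[0.1,3.3,0],"claw":5},{"angular":[0,0,2],"dp":[0.1,4.4,0],"claw":5},{"angular":[0,0,2.5],"dp":[0.2,5.5,0],"claw":5},{"angular":[0,0,3],"dp":[0.2,6.6,0],"claw":5},{"angular":[0,0,3.5],"dp":[0.2,7.7,0],"claw":5},{"angular":[0,0,4],"dp":[0.3,8.8,0],"claw":5},{"angular":[0,0,4.5],"dp":[0.3,9.9,0],"claw":5},{"angular":[0,0,4.9],"dp":[0.4,10.9,0],"claw":5},{"angular":[0,0,5.3],"dp":[0.4,11.8,0],"claw":5}]' 110
python3 -m jog '[{"angular":[0,0,0.4],"dp":[0,0.9,0],"claw":5},{"angular":[0,0,0.7],"dp":[0,1.6,0],"claw":5},{"angular":[0,0,1],"dp":[0,2.1,0],"claw":5},{"angular":[0,0,1.1],"dp":[0,2.4,0],"claw":5},{"angular":[0,0,1.1],"dp":[0,2.4,0],"claw":5},{"angular":[0,0,1.1],"dp":[0,2.4,0],"claw":5}]' 110
python3 -c "
from plan import *
plan(32,0,low=.15);plan(32,15,low=.1);plan(32,30)"
```

```text
clock: 8.5
tcp_pos: [0.5472, 0.2864, 0.1969]
tcp_rot: [-0.248, -3.131, 0.0]
contact_force: [0.8, 0.3, -2.9]
grip_width: 0.0104
gripper_force: 107.6
clock: 9.1
tcp_pos: [0.5477, 0.344, 0.1975]
tcp_rot: [-0.103, -3.14, 0.0]
contact_force: [-0.1, 0.3, -4.7]
grip_width: 0.0105
gripper_force: 107.5
yaw 32 tilt 0 tcp [0.548 0.345 0.199] dp [0.01 0.02 0.06] ang [ 0.01 -0.01  0.  ]
yaw 32 tilt 15 tcp [0.537 0.335 0.179] dp [-0.44 -0.37 -0.75] ang [ 1.98 -2.27  0.  ]
yaw 32 tilt 30 tcp [0.52  0.32  0.193] dp [-1.09 -0.94 -0.17] ang [ 3.96 -4.52  0.  ]
```

```bash
python3 -m jog '[{"angular":[0.4,-0.45,0],"dp":[-0.1,-0.1,0],"claw":5},{"angular":[0.9,-1,0],"dp":[-0.2,-0.2,0],"claw":5},{"angular":[1.5,-1.7,0],"dp":[-0.35,-0.3,0],"claw":5},{"angular":[2.1,-2.4,0],"dp":[-0.5,-0.45,0],"claw":5},{"angular":[2.7,-3.1,0],"dp":[-0.7,-0.6,-0.1],"claw":5},{"angular":[3.3,-3.8,0],"dp":[-0.9,-0.8,-0.1],"claw":5},{"angular":[3.8,-4.3,0],"dp":[-1,-0.9,-0.1],"claw":5},{"angular":[4,-4.5,0],"dp":[-1.1,-0.9,-0.1],"claw":5},{"angular":[4,-4.5,0],"dp":[-1.1,-0.9,-0.1],"claw":5},{"angular":[4,-4.5,0],"dp":[-1.1,-0.9,-0.1],"claw":5},{"angular":[4,-4.5,0],"dp":[-1.1,-0.9,-0.1],"claw":5}]' 110
python3 -c "
from plan import *
fit()
a=np.load('last_top.npz')['frame'][200:400,130:330]; b=np.load('last_wrist.npz')['frame']
cv2.imwrite('pics/m4.png',np.hstack([cv2.resize(a,(400,400),interpolation=2),cv2.resize(b,(400,300))[:300]if 0 else cv2.resize(b[:,80:560],(400,400))])[:,:,::-1])"
```

```text
clock: 10.2
tcp_pos: [0.5207, 0.3219, 0.1954]
tcp_rot: [0.089, 2.715, 0.503]
contact_force: [-0.7, -0.2, -3.7]
grip_width: 0.0104
gripper_force: 108.0
tcp [0.5207 0.3219 0.1954] w 0.01036093805112102 F [-0.7 -0.2 -3.7]
top 1012 rim ((-0.1425018310546875, 1.06536865234375), (146.3956298828125, 205.675537109375), 89.77503204345703) plane [-1.000e-03 -1.000e-03  7.882e+00]
   all z range [-62.26483557  46.49454285]
side 2693 rim ((2.4768218994140625, 14.754119873046875), (205.4622802734375, 121.73737335205078), 0.6765726804733276) plane [-2.000e-03  1.300e-02  8.772e+00]
   all z range [-60.68702176  47.10714707]
wrist 18273 rim ((2.4406967163085938, 0.053192138671875), (147.19747924804688, 203.86878967285156), 89.84149932861328) plane [-3.000e-03  1.000e-03  9.015e+00]
   all z range [-63.40696973  43.95124147]
```

View pics/m4.png

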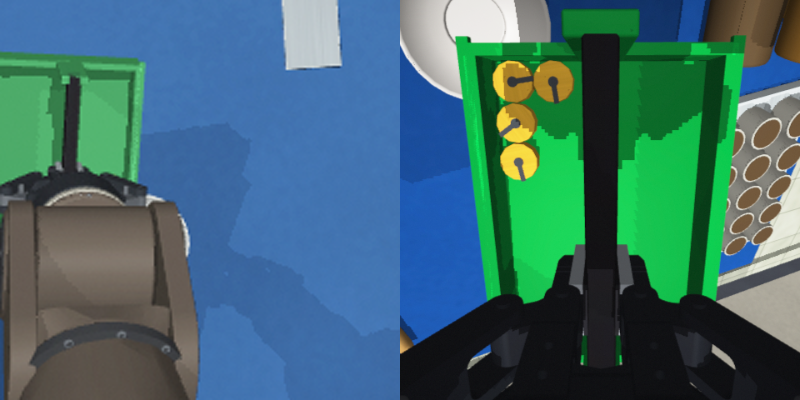

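The four weights are in the low corner beside the dish, at (513,82), (552,82), (516,124) and (518,162). The last one trails along the long wall. I'll rock the tilt towards the short wall with a little +y so the column buckles, then come back.

```bash
python3 -c "
from plan import *
plan(32,30,180,low=.1);plan(32,28,165,low=.11);plan(32,28,150,low=.11);plan(32,30)"
```

```text
yaw 32 tilt 30 tcp [0.514 0.347 0.194] dp [-0.27  0.99 -0.07] ang [-4.22 -1.44 -1.11]
yaw 32 tilt 28 tcp [0.52  0.354 0.191] dp [-0.    1.27 -0.16] ang [-5.61 -0.77 -1.27]
yaw 32 tilt 28 tcp [0.526 0.359 0.178] dp [ 0.23  1.48 -0.67] ang [-6.92 -0.15 -1.42]
yaw 32 tilt 30 tcp [0.52  0.32  0.193] dp [-0.   -0.07 -0.07] ang [-0.04 -0.02 -0.02]
```

```bash
python3 -m jog '[{"angular":[-1.4,-0.5,-0.4],"dp":[-0.1,0.3,0.2],"claw":5},{"angular":[-2.8,-1,-0.7],"dp":[-0.2,0.7,0.2],"claw":5},{"angular":[-4.2,-1.4,-1.1],"dp":[-0.3,1,0.2],"claw":5},{"angular":[-5.6,-0.8,-1.3],"dp":[0,1.3,0.1],"claw":5},{"angular":[-6.9,-0.2,-1.4],"dp":[0.2,1.5,0],"claw":5},{"angular":[-6.9,-0.2,-1.4],"dp":[0.2,1.5,0],"claw":5},{"angular":[-6.9,-0.2,-1.4],"dp":[0.2,1.5,0],"claw":5},{"angular":[-6.9,-0.2,-1.4],"dp":[0.2,1.5,0],"claw":5}]' 110
cat > w.py <<'E'
from h import *
from scipy.spatial.transform import Rotation as R
"weights in tray frame (mm) from the wrist view"
o=monitor.get_obs(); M=R.from_rotvec(o['tcp_rot']).as_matrix(); t=o['tcp_pos']
s=snap('wrist'); P=cloud(s); I=s['frame'].astype(int); Q=(P-t)@M*1000
T=np.stack([2-Q[...,0],Q[...,1],49-Q[...,2]],-1)
m=(I[...,0]>I[...,2]+60)&(I[...,0]>I[...,1]+15)&(abs(T[...,2]-16)<4.5)&(abs(T[...,0])<98)&(abs(T[...,1])<68)
img=np.zeros((150,210),np.uint8)
for x,y in T[m][:,:2]: cv2.circle(img,(int(round(x+105)),int(round(y+75))),1,255,-1)
img=cv2.morphologyEx(img,cv2.MORPH_CLOSE,np.ones((7,7)))
# greedy disc match, radius 12
k=np.full((27,27),-.6,np.float32); cv2.circle(k,(13,13),12,1,-1); im=(img>0).astype(np.float32)
for i in range(4):
    r=cv2.filter2D(im,-1,k,borderType=cv2.BORDER_CONSTANT); _,v,_,p=cv2.minMaxLoc(r); print((p[0]-105,p[1]-75),round(v)); cv2.circle(im,p,12,0,-1)
E
python3 w.py
```

```text
clock: 11.15
tcp_pos: [0.525, 0.3611, 0.1942]
tcp_rot: [0.083, 2.699, -0.353]
contact_force: [-0.2, -0.5, -3.8]
grip_width: 0.0102
gripper_force: 108.1
(-81, -36) 375
(-72, -17) 321
(-81, 11) 207
(-53, 4) 65
```

```bash
python3 -c "
from plan import *
plan(32,30,180,low=.1);plan(32,30,-150,low=.1);plan(32,30,low=.1)"
```

```text
yaw 32 tilt 30 tcp [0.514 0.347 0.194] dp [-0.45 -0.54 -0.03] ang [ 2.58 -1.25  0.68]
yaw 32 tilt 30 tcp [0.515 0.328 0.204] dp [-0.4  -1.28  0.39] ang [ 5.56 -0.67  1.22]
yaw 32 tilt 30 tcp [0.52  0.32  0.203] dp [-0.18 -1.59  0.36] ang [6.85 0.17 1.38]
```

```bash
python3 -m jog '[{"angular":[1.3,-0.6,0.3],"dp":[-0.2,-0.3,0],"claw":5},{"angular":[2.6,-1.2,0.7],"dp":[-0.4,-0.5,0.1],"claw":5},{"angular":[4,-1,0.9],"dp":[-0.4,-0.9,0.2],"claw":5},{"angular":[5.5,-0.7,1.2],"dp":[-0.4,-1.3,0.3],"claw":5},{"angular":[6.8,0.2,1.4],"dp":[-0.2,-1.6,0.3],"claw":5},{"angular":[6.8,0.2,1.4],"dp":[-0.2,-1.6,0.3],"claw":5},{"angular":[6.8,0.2,1.4],"dp":[-0.2,-1.6,0.3],"claw":5},{"angular":[6.8,0.2,1.4],"dp":[-0.2,-1.6,0.3],"claw":5},{"angular":[6.8,0.2,1.4],"dp":[-0.2,-1.6,0.3],"claw":5},{"angular":[6.8,0.2,1.4],"dp":[-0.2,-1.6,0.3],"claw":5}]' 110
python3 w.py
python3 -c "
from h import *
cv2.imwrite('pics/m5.png',np.load('last_wrist.npz')['frame'][:,:,::-1])"
```

```text
clock: 12.2
tcp_pos: [0.5202, 0.3186, 0.2029]
tcp_rot: [0.088, 2.716, 0.49]
contact_force: [-0.1, 0.2, -3.0]
grip_width: 0.0101
gripper_force: 108.3
(-82, 20) 398
(-81, -54) 379
(-81, -31) 355
(-81, -18) 201
```

View pics/m5.png

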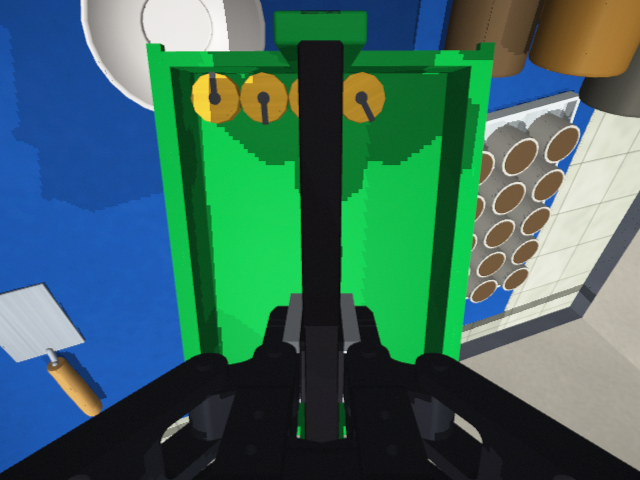

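Now all four sit in a row along the short wall, at (215,98) to (362,98). I'll rock towards the long wall with a little +x to break the row up, and watch it in short steps.

```bash
python3 -c "
from plan import *
plan(32,30,-105,low=.12);plan(32,28,-65,low=.14)"
```

```text
yaw 32 tilt 30 tcp [0.537 0.313 0.21 ] dp [ 0.69 -0.23  0.27] ang [1.72 2.47 0.75]
yaw 32 tilt 28 tcp [0.556 0.324 0.193] dp [ 1.44  0.19 -0.4 ] ang [1.28 6.35 1.34]
```

```bash
python3 -m jog '[{"angular":[0.9,1.2,0.4],"dp":[0.3,-0.1,0.2],"claw":5},{"angular":[1.7,2.5,0.7],"dp":[0.7,-0.2,0.3],"claw":5},{"angular":[1.6,3.8,0.9],"dp":[0.9,0,0.2],"claw":5},{"angular":[1.4,5.1,1.1],"dp":[1.2,0.1,0],"claw":5},{"angular":[1.3,6.3,1.3],"dp":[1.4,0.2,0],"claw":5}]' 110
python3 w.py
python3 -m jog '[{"angular":[0,0,0],"dp":[0,0,0],"claw":5}]' 110
python3 w.py
python3 -c "
from plan import *
plan(32,10,-100,low=.14);plan(32,15,180,low=.13);plan(32,28,-165,low=.1);plan(32,30,low=.1)"
```

```text
clock: 12.75
tcp_pos: [0.5557, 0.324, 0.2023]
tcp_rot: [-0.1, -2.877, -0.659]
contact_force: [-0.6, 0.6, -4.4]
grip_width: 0.0099
gripper_force: 108.2
(-76, 21) 405
(-80, -54) 375
(-79, -30) 357
(-76, -18) 187
clock: 12.9
tcp_pos: [0.5559, 0.3245, 0.2014]
tcp_rot: [-0.099, -2.88, -0.662]
contact_force: [0.3, -0.5, -3.9]
grip_width: 0.01
gripper_force: 108.2
(-75, -53) 370
(-63, -33) 377
(-50, 15) 334
(-55, -17) 248
yaw 32 tilt 10 tcp [0.546 0.336 0.203] dp [-0.37  0.46  0.07] ang [-3.29 -2.41 -0.24]
yaw 32 tilt 15 tcp [0.534 0.346 0.204] dp [-0.86  0.84  0.08] ang [-5.42 -4.91 -0.64]
yaw 32 tilt 28 tcp [0.516 0.338 0.198] dp [-1.58  0.54 -0.15] ang [-4.08 -7.33 -1.32]
yaw 32 tilt 30 tcp [0.52  0.32  0.203] dp [-1.39 -0.17  0.06] ang [-1.23 -6.3  -1.33]
```

```bash
python3 -m jog '[{"angular":[-1.2,-1.7,-0.3],"dp":[-0.3,0,0],"claw":5}]' 110
python3 w.py
python3 -c "
from plan import *
plan(32,25,-165,low=.11);plan(32,30,low=.1)"
```

```text
clock: 13.05
tcp_pos: [0.549, 0.3229, 0.2005]
tcp_rot: [-0.109, -3.029, -0.567]
contact_force: [-0.1, -2.6, -5.5]
grip_width: 0.0101
gripper_force: 108.6
(-32, -53) 400
(3, -28) 399
(-67, -51) 395
(0, -52) 391
yaw 32 tilt 25 tcp [0.52  0.339 0.204] dp [-1.03  0.58  0.03] ang [-3.17 -5.24 -0.89]
yaw 32 tilt 30 tcp [0.52  0.32  0.203] dp [-1.02 -0.17  0.01] ang [-0.19 -4.81 -0.86]
```

Three weights now lie along the long wall and one stands off it. I'll return to the corner tilt, then use a gentler rock (tilt direction about 160) to fold the third weight in.

```bash
python3 -m jog '[{"angular":[-0.5,-1.6,-0.3],"dp":[-0.3,0,0],"claw":5},{"angular":[-0.8,-3.2,-0.6],"dp":[-0.7,0,0],"claw":5},{"angular":[-0.5,-4.8,-0.9],"dp":[-1,-0.1,0],"claw":5},{"angular":[-0.2,-4.8,-0.9],"dp":[-1,-0.2,0],"claw":5},{"angular":[-0.2,-4.8,-0.9],"dp":[-1,-0.2,0],"claw":5},{"angular":[-0.2,-4.8,-0.9],"dp":[-1,-0.2,0],"claw":5},{"angular":[-0.2,-4.8,-0.9],"dp":[-1,-0.2,0],"claw":5}]' 110
python3 w.py
python3 -c "
from plan import *
plan(32,30,180,low=.11);plan(32,30,168,low=.11);plan(32,30,160,low=.11)"
```

```text
clock: 13.8
tcp_pos: [0.5231, 0.3195, 0.2031]
tcp_rot: [0.094, 2.725, 0.508]
contact_force: [-0.3, 0.4, -2.9]
grip_width: 0.0101
gripper_force: 108.4
(-8, -53) 373
(-82, -53) 371
(-59, -51) 351
(-31, -52) 350
yaw 32 tilt 30 tcp [0.514 0.347 0.204] dp [-0.38  1.09  0.03] ang [-4.26 -1.56 -1.07]
yaw 32 tilt 30 tcp [0.517 0.353 0.195] dp [-0.25  1.35 -0.31] ang [-5.47 -1.36 -1.27]
yaw 32 tilt 30 tcp [0.52  0.357 0.188] dp [-0.13  1.5  -0.58] ang [-6.25 -1.09 -1.38]
```

```bash
python3 -m jog '[{"angular":[-1.4,-0.5,-0.4],"dp":[-0.1,0.4,0.1],"claw":5},{"angular":[-2.8,-1,-0.7],"dp":[-0.3,0.7,0.1],"claw":5},{"angular":[-4.2,-1.5,-1],"dp":[-0.4,1.1,0.1],"claw":5},{"angular":[-5.4,-1.3,-1.3],"dp":[-0.2,1.3,0],"claw":5},{"angular":[-5.4,-1.3,-1.3],"dp":[-0.2,1.3,0],"claw":5}]' 110
python3 w.py
python3 -m jog '[{"angular":[-0.3,0.1,0],"dp":[0.1,0,0],"claw":5},{"angular":[-0.3,0.1,0],"dp":[0.1,0,0],"claw":5}]' 110
python3 w.py
```

```text
clock: 14.35
tcp_pos: [0.5183, 0.3516, 0.2029]
tcp_rot: [0.092, 2.656, -0.079]
contact_force: [-0.7, -1.7, -5.6]
grip_width: 0.0103
gripper_force: 108.4
(-8, -51) 376
(-82, -51) 375
(-59, -51) 355
(-36, -51) 357
clock: 14.6
tcp_pos: [0.5197, 0.3526, 0.2014]
tcp_rot: [0.078, 2.668, -0.109]
contact_force: [-0.1, -1.1, -3.6]
grip_width: 0.01
gripper_force: 108.4
(-82, -49) 381
(-8, -47) 375
(-59, -49) 360
(-35, -48) 360
```

```bash
for i in 1 2 3; do python3 -m jog '[{"angular":[0,0,0],"dp":[0,0,0],"claw":5}]' 110 | head -1; python3 w.py | tr '\n' ' '; done
python3 -c "
from plan import *
plan(32,10,-150,low=.11);plan(32,25,-120,low=.11);plan(32,30,low=.1)"
```

```text
clock: 14.75
(-82, -49) 379 (-9, -46) 378 (-32, -48) 357 (-59, -49) 356 clock: 14.9
(-9, -47) 378 (-82, -49) 378 (-32, -48) 362 (-59, -49) 359 clock: 15.05
(-82, -49) 379 (-9, -46) 379 (-32, -48) 361 (-59, -49) 357 yaw 32 tilt 10 tcp [0.54 0.34 0.18] dp [ 0.81 -0.43 -0.89] ang [1.96 3.56 0.23]
yaw 32 tilt 25 tcp [0.532 0.321 0.202] dp [ 0.52 -1.2  -0.01] ang [5.14 2.53 1.04]
yaw 32 tilt 30 tcp [0.52  0.32  0.203] dp [ 0.03 -1.24  0.05] ang [4.91 0.8  1.07]
```

```bash
python3 -m jog '[{"angular":[-0.5,0.1,0],"dp":[0.1,0.1,0.1],"claw":5}]' 110 | head -1; python3 w.py | tr '\n' ' '
python3 -m jog '[{"angular":[-0.4,0.1,0],"dp":[0,0,0],"claw":5}]' 110 | head -1; python3 w.py | tr '\n' ' '
python3 -m jog '[{"angular":[-0.4,0.1,0],"dp":[0,0,0],"claw":5}]' 110 | head -1; python3 w.py | tr '\n' ' '
```

```text
clock: 15.2
(-82, -49) 380 (-9, -45) 379 (-32, -47) 360 (-59, -48) 355 clock: 15.35
(-10, -36) 383 (-82, -47) 376 (-33, -41) 360 (-59, -44) 356 clock: 15.5
(-82, -46) 369 (-61, -35) 362 (-44, -20) 387 (-26, -14) 144
```

```bash
python3 -m jog '[{"angular":[1.7,0.3,0.3],"dp":[0,-0.3,0],"claw":5}]' 110 | head -1; python3 w.py | tr '\n' ' '
python3 -c "
from plan import *
plan(32,30,180,low=.1);plan(32,30,low=.1)"
```

```text
clock: 15.65
(-81, 45) 399 (-80, -46) 390 (-82, 20) 378 (-81, -14) 295 yaw 32 tilt 30 tcp [0.514 0.347 0.194] dp [-0.33  0.02 -0.44] ang [ 0.18 -1.21 -0.27]
yaw 32 tilt 30 tcp [0.52  0.32  0.203] dp [-0.06 -1.04 -0.05] ang [4.39 0.28 0.59]
```

```bash
python3 -m jog '[{"angular":[1.5,0,0.2],"dp":[0,-0.3,0],"claw":5},{"angular":[3,0.2,0.4],"dp":[0,-0.7,0],"claw":5},{"angular":[4.4,0.3,0.6],"dp":[-0.1,-1,0],"claw":5},{"angular":[4.4,0.3,0.6],"dp":[-0.1,-1,0],"claw":5},{"angular":[4.4,0.3,0.6],"dp":[-0.1,-1,0],"claw":5},{"angular":[4.4,0.3,0.6],"dp":[-0.1,-1,0],"claw":5},{"angular":[4.4,0.3,0.6],"dp":[-0.1,-1,0],"claw":5}]' 110
python3 w.py
python3 -c "
from plan import *
plan(32,20,-110,low=.12);plan(32,16,-80,low=.13);plan(32,16,-60,low=.13)"
```

```text
clock: 16.4
tcp_pos: [0.5195, 0.3212, 0.2046]
tcp_rot: [0.088, 2.717, 0.477]
contact_force: [-0.3, 0.7, -3.0]
grip_width: 0.0102
gripper_force: 108.7
(-81, 20) 398
(-81, -54) 377
(-81, -31) 357
(-80, -18) 201
yaw 32 tilt 20 tcp [0.54  0.326 0.201] dp [ 0.81  0.17 -0.16] ang [-0.17  2.85  0.43]
yaw 32 tilt 16 tcp [0.549 0.331 0.191] dp [ 1.2   0.38 -0.53] ang [-0.65  4.78  0.66]
yaw 32 tilt 16 tcp [0.553 0.334 0.18 ] dp [ 1.36  0.48 -0.99] ang [-0.96  5.84  0.78]
```

```bash
python3 -m jog '[{"angular":[-0.1,1.4,0.2],"dp":[0.4,0.1,0],"claw":5},{"angular":[-0.2,2.8,0.4],"dp":[0.8,0.2,0],"claw":5},{"angular":[-0.6,4.3,0.6],"dp":[1.1,0.4,0],"claw":5},{"angular":[-1,5.8,0.8],"dp":[1.4,0.5,0],"claw":5}]' 110 | head -1; python3 w.py | tr '\n' ' '
python3 -m jog '[{"angular":[0,0,0],"dp":[0,0,0],"claw":5}]' 110 | head -1; python3 w.py | tr '\n' ' '
python3 -m jog '[{"angular":[0,0,0],"dp":[0,0,0],"claw":5}]' 110 | head -1; python3 w.py | tr '\n' ' '
python3 -c "
from plan import *
plan(32,16,-110,low=.12);plan(32,20,-120,low=.12);plan(32,30,low=.1)"
```

```text
clock: 16.85
(-81, 21) 402 (-80, -53) 381 (-81, -29) 363 (-79, -17) 162 clock: 17.0
(-72, 20) 408 (-74, -53) 383 (-70, -30) 369 (-71, -18) 184 clock: 17.15
(-72, -53) 365 (-52, -40) 376 (-50, -18) 351 (-56, 11) 213 yaw 32 tilt 16 tcp [0.542 0.33  0.195] dp [-0.48 -0.15 -0.39] ang [ 0.09 -2.62 -0.37]
yaw 32 tilt 20 tcp [0.536 0.327 0.204] dp [-0.69 -0.28 -0.01] ang [ 0.5  -3.54 -0.51]
yaw 32 tilt 30 tcp [0.52  0.32  0.203] dp [-1.33 -0.55 -0.05] ang [ 1.16 -5.79 -0.83]
```

```bash
python3 -m jog '[{"angular":[0.3,-1.7,-0.2],"dp":[-0.4,-0.1,0],"claw":5}]' 110 | head -1; python3 w.py | tr '\n' ' '
python3 -m jog '[{"angular":[0.2,-1.5,-0.2],"dp":[-0.4,-0.2,0],"claw":5}]' 110 | head -1; python3 w.py | tr '\n' ' '
python3 -c "
from plan import *
plan(32,20,-120,low=.12);plan(32,20,-150,low=.12);plan(32,30,low=.1)"
```

```text
clock: 17.3
(-69, -51) 390 (-32, -52) 374 (-21, -31) 370 (-38, -16) 286 clock: 17.45
(-75, -51) 389 (-1, -53) 376 (-39, -29) 374 (-30, -52) 376 yaw 32 tilt 20 tcp [0.536 0.327 0.204] dp [0.28 0.09 0.04] ang [ 0.01 -0.26 -0.1 ]
yaw 32 tilt 20 tcp [0.528 0.335 0.208] dp [-0.04  0.41  0.2 ] ang [-1.51 -1.6  -0.43]
yaw 32 tilt 30 tcp [0.52  0.32  0.203] dp [-0.36 -0.18 -0.  ] ang [ 0.68 -2.51 -0.38]
```

```bash
python3 -m jog '[{"angular":[0.4,-1.3,-0.2],"dp":[-0.2,-0.1,0],"claw":5},{"angular":[0.7,-2.5,-0.4],"dp":[-0.4,-0.2,0],"claw":5},{"angular":[0.7,-2.5,-0.4],"dp":[-0.4,-0.2,0],"claw":5},{"angular":[0.7,-2.5,-0.4],"dp":[-0.4,-0.2,0],"claw":5},{"angular":[0.7,-2.5,-0.4],"dp":[-0.4,-0.2,0],"claw":5},{"angular":[0.7,-2.5,-0.4],"dp":[-0.4,-0.2,0],"claw":5}]' 110|head -1
python3 w.py
```

```text
clock: 18.1
(-81, -27) 374
(-33, -51) 369
(-81, -54) 352
(-56, -51) 348
```

```bash
python3 -c "
from plan import *
plan(32,16,180,low=.12);plan(32,16,150,low=.12);plan(32,16,130,low=.13);plan(32,30,low=.1)"
```

```text
yaw 32 tilt 16 tcp [0.532 0.346 0.195] dp [ 0.3   0.96 -0.37] ang [-4.13  1.22 -0.56]
yaw 32 tilt 16 tcp [0.536 0.352 0.182] dp [ 0.46  1.22 -0.91] ang [-5.68  1.75 -0.77]
yaw 32 tilt 16 tcp [0.541 0.355 0.181] dp [ 0.63  1.31 -0.96] ang [-6.49  2.51 -0.8 ]
yaw 32 tilt 30 tcp [0.52  0.32  0.203] dp [-0.19 -0.05 -0.05] ang [-0.03 -0.13 -0.  ]
```

```bash
python3 -m jog '[{"angular":[-1.5,0.4,-0.2],"dp":[0.1,0.3,0],"claw":5},{"angular":[-3,0.9,-0.4],"dp":[0.2,0.7,0],"claw":5},{"angular":[-4.2,1.3,-0.6],"dp":[0.3,1,0],"claw":5},{"angular":[-5.6,1.8,-0.8],"dp":[0.5,1.2,-0.2],"claw":5},{"angular":[-5.6,1.8,-0.8],"dp":[0.5,1.2,-0.2],"claw":5}]' 110|head -1
python3 w.py| tr '\n' ' '
python3 -m jog '[{"angular":[-0.4,0.4,0],"dp":[0,0,0],"claw":5}]' 110|head -1
python3 w.py| tr '\n' ' '
python3 -m jog '[{"angular":[-0.4,0.3,0],"dp":[0,0,0],"claw":5}]' 110|head -1
python3 w.py| tr '\n' ' '
```

```text
clock: 18.65
(-80, -24) 380 (-32, -49) 377 (-82, -51) 365 (-55, -49) 351 clock: 18.8
(-33, -39) 383 (-81, -48) 369 (-81, -21) 365 (-56, -42) 346 clock: 18.95
(-81, -43) 371 (-75, -21) 344 (-43, -19) 338 (-62, -29) 282
```

```bash
python3 -m jog '[{"angular":[1.6,-0.6,0.2],"dp":[-0.1,-0.3,0],"claw":5},{"angular":[3.2,-1.2,0.4],"dp":[-0.3,-0.7,0.1],"claw":5},{"angular":[4.8,-1.8,0.6],"dp":[-0.5,-1,0.2],"claw":5},{"angular":[6.4,-2.4,0.8],"dp":[-0.7,-1.3,0.2],"claw":5}]' 110 | head -1
python3 w.py| tr '\n' ' '
python3 -m jog '[{"angular":[0,0,0],"dp":[0,0,0],"claw":5},{"angular":[0,0,0],"dp":[0,0,0],"claw":5},{"angular":[0,0,0],"dp":[0,0,0],"claw":5},{"angular":[0,0,0],"dp":[0,0,0],"claw":5}]' 110|head -2
python3 w.py| tr '\n' ' '
python3 -c "
from plan import *
plan(32,30,low=.1)"
```

```text
clock: 19.4
(-81, -21) 406 (-81, -52) 395 (-82, 35) 384 (-81, 16) 282 clock: 19.85
tcp_pos: [0.5195, 0.3257, 0.2032]
(-81, 20) 397 (-81, -53) 377 (-81, -30) 361 (-79, -18) 185 yaw 32 tilt 30 tcp [0.52  0.32  0.203] dp [ 0.04 -0.21  0.01] ang [ 0.62 -0.53 -0.15]
```

```bash
python3 -m jog '[{"angular":[0.6,-0.5,-0.1],"dp":[0,-0.2,0],"claw":5},{"angular":[0.5,0.9,0.1],"dp":[0.4,-0.1,0],"claw":5},{"angular":[0.4,2.3,0.3],"dp":[0.8,0,0],"claw":5},{"angular":[0,3.8,0.5],"dp":[1.1,0.2,0],"claw":5},{"angular":[-0.4,5.3,0.7],"dp":[1.4,0.3,0],"claw":5}]' 110 | head -1; python3 w.py | tr '\n' ' '
python3 -m jog '[{"angular":[0.2,-1,-0.1],"dp":[-0.2,0,0],"claw":5}]' 110 | head -1; python3 w.py | tr '\n' ' '
python3 -c "
from plan import *
plan(32,20,-110,low=.12);plan(32,20,-120,low=.12);plan(32,30,low=.1)"
```

```text
clock: 20.4
(-81, 20) 401 (-81, -53) 383 (-81, -30) 359 (-79, -18) 188 clock: 20.55
(-72, 20) 405 (-74, -53) 382 (-72, -30) 366 (-72, -18) 175 yaw 32 tilt 20 tcp [0.54  0.326 0.201] dp [-0.37 -0.27 -0.05] ang [ 0.46 -1.89 -0.46]
yaw 32 tilt 20 tcp [0.536 0.327 0.204] dp [-0.51 -0.22  0.1 ] ang [ 0.13 -2.49 -0.54]
yaw 32 tilt 30 tcp [0.52  0.32  0.203] dp [-1.15 -0.49  0.06] ang [ 0.81 -4.74 -0.87]
```

```bash
python3 -m jog '[{"angular":[0.6,-1.7,-0.4],"dp":[-0.4,-0.2,0],"claw":5}]' 110 | head -1; python3 w.py | tr '\n' ' '
python3 -m jog '[{"angular":[0.1,-1,-0.2],"dp":[-0.2,-0.1,0],"claw":5}]' 110 | head -1; python3 w.py | tr '\n' ' '
python3 -m jog '[{"angular":[0.1,-1,-0.2],"dp":[-0.2,-0.1,0],"claw":5}]' 110 | head -1; python3 w.py | tr '\n' ' '
python3 -c "
from plan import *
plan(32,30,low=.1)"
```

```text
clock: 20.7
(-66, 19) 390 (-73, -53) 371 (-66, -31) 362 (-61, -18) 192 clock: 20.85
(-81, -54) 367 (-64, -38) 378 (-66, -17) 308 (-81, 11) 172 clock: 21.0
(-81, -54) 357 (-56, -54) 356 (-68, -34) 347 (-80, -16) 294 yaw 32 tilt 30 tcp [0.52  0.32  0.203] dp [-0.28 -0.08  0.02] ang [ 0.04 -1.16 -0.17]
```

```bash
python3 -m jog '[{"angular":[0,-0.6,-0.1],"dp":[-0.1,0,0],"claw":5},{"angular":[0,-1.1,-0.2],"dp":[-0.3,-0.1,0],"claw":5},{"angular":[0,-1.1,-0.2],"dp":[-0.3,-0.1,0],"claw":5},{"angular":[0,-1.1,-0.2],"dp":[-0.3,-0.1,0],"claw":5},{"angular":[0,-1.1,-0.2],"dp":[-0.3,-0.1,0],"claw":5},{"angular":[0,-1.1,-0.2],"dp":[-0.3,-0.1,0],"claw":5},{"angular":[0,-1.1,-0.2],"dp":[-0.3,-0.1,0],"claw":5},{"angular":[0,-1.1,-0.2],"dp":[-0.3,-0.1,0],"claw":5}]' 110 | head -4
python3 w.py
python3 -c "
from plan import *
plan(32,30,low=.1)
cv2.imwrite('pics/m6.png',np.load('last_wrist.npz')['frame'][:,:,::-1])"
```

```text
clock: 21.85
tcp_pos: [0.522, 0.32, 0.2032]
tcp_rot: [0.095, 2.724, 0.494]
contact_force: [-0.1, -0.1, -3.3]
(-82, -53) 361
(-56, -53) 356
(-69, -34) 348
(-80, -16) 299
yaw 32 tilt 30 tcp [0.52  0.32  0.203] dp [-0.06  0.01  0.  ] ang [ 0.03 -0.11  0.03]
```

View pics/m6.png

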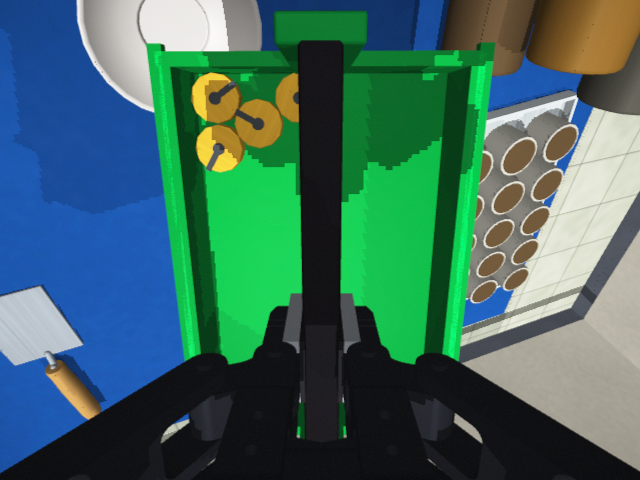

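The weights now form a touching cluster in the low corner, at (217,97), (258,122), (220,148) and (297,97). The farthest centre is about 53 mm from the corner, against 51 mm for an ideal 2x2 block. I'll do a final check of the corner over the dish, and of stillness.

```bash
python3 -m jog '[{"angular":[0,0,0],"dp":[0,0,0],"claw":5},{"angular":[0,0,0],"dp":[0,0,0],"claw":5},{"angular":[0,0,0],"dp":[0,0,0],"claw":5},{"angular":[0,0,0],"dp":[0,0,0],"claw":5},{"angular":[0,0,0],"dp":[0,0,0],"claw":5}]' 110 | tail -2
python3 w.py | tr '\n' ' '
python3 -c "
from fit import *
fit(('top','wrist','side'))
o=monitor.get_obs(); M=R.from_rotvec(o['tcp_rot']).as_matrix(); t=o['tcp_pos']
for p in ((-94,-64,6),(-100,-70,0)): print(t+M@(np.array([2-p[0],p[1],49-p[2]])/1000))
print(abs(o['qd']).max())
cv2.imwrite('pics/m7.png',np.load('last_side.npz')['frame'][:,:,::-1])"
```

```text
grip_width: 0.0099
gripper_force: 108.8
(-82, -53) 360 (-56, -52) 354 (-70, -33) 350 (-80, -16) 283 tcp [0.5218 0.3201 0.2033] w 0.010292892046384781 F [ 0.1  0.3 -4.2]
top 990 rim ((-0.02518463134765625, 0.9894866943359375), (145.8943328857422, 206.08221435546875), 89.89733123779297) plane [-0.000e+00 -1.000e-03  7.863e+00]
   all z range [-62.50667273  46.71326776]
wrist 18334 rim ((2.6634521484375, 0.11237335205078125), (147.2201690673828, 202.7489013671875), 89.8641357421875) plane [-3.0e-03  1.0e-03  8.9e+00]
   all z range [-63.26369857  43.79308699]
side 2725 rim ((1.9795455932617188, 13.642250061035156), (205.0801239013672, 123.58505249023438), 0.6468003392219543) plane [-2.000e-03  1.400e-02  8.638e+00]
   all z range [-55.17941243  47.23204386]
[0.44851363 0.28663667 0.1101676 ]
[0.44515404 0.28375724 0.1007643 ]
0.004849730793421964
```

View pics/m7.png

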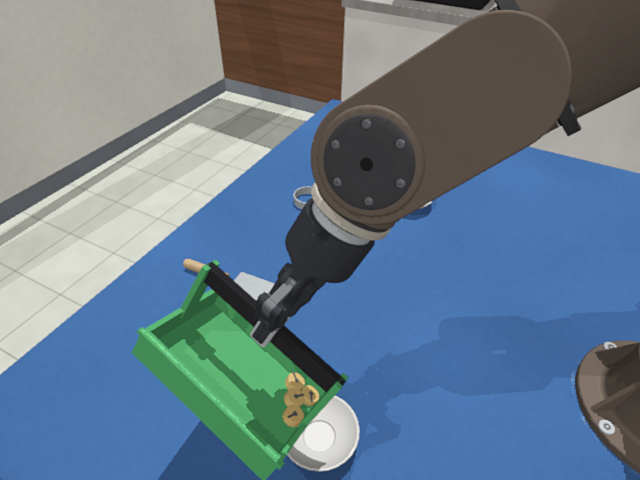

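The side view shows the tray tilted, its low corner near (340,390), above the empty dish at (320,435). The four weights are clustered in that corner around (297,398), and nothing is touching. The computed corner is within 1 mm of the dish centre, and the lowest edge is 10 cm above the bench.

```bash
python3 -c "
from station import job_done
print(job_done())"
```

```text
the job is handed in; nothing more can be done
None
```

The job is handed in with the tray held still at about a 30° tilt, its low corner over the centre of the empty dish (lowest edge about 10 cm above the bench) and all four weights in one touching cluster there, not a perfect 2x2: one sits about 40 mm up the short wall.

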